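Load the relay module and lift its cassette from the dock

ROBOT

A 6-joint arm with a two-finger parallel gripper is mounted at the origin on the work surface. World frame = base frame: x ahead of the robot, y to its left, z up, the work surface at z = 0. Lengths are in m, angles in degrees, forces in N, time in s.
With the tool pointing down it reaches from about 0.15 to 0.775 m from the base axis. Payload 6.1 kg.
Tool frame: the origin (TCP) lies midway between the tips of the shut fingers; the grasp point (between the pads) lies 19 mm behind it; z points along the fingers, y is the line along which they close (so a half turn about z gives the same grasp; the last joint's range is limited). The gripper opens to 85 mm and grips with 20 to 120 N. Pads are 22 mm wide; open, the fingers measure 114 mm over their backs; the gripper's body (76 mm by 85 mm) begins 54 mm behind the grasp point. The pads swing forward as they close: fully open they stand 13 mm farther back than shut.
Start: joints at [72.193, 7.208, -2.269, 80.523, 0, 90], TCP at [0.161, 0.5, 0.231] pointing down, gripper open.
Joint ranges: [-155.77, 155.77], [-54.66, 111.73], [-72.52, 77.12], [-102.08, 115.82], [-83.92, 84.16], [-180, 180]. Speed limits (degrees/s): [136.94, 136.94, 172.46, 180, 180, 180].

INTERFACE

Orientations are given as a 3x3 rotation matrix whose columns are the frame's x, y, z axes.
In Python, from station import sense, snapshot, camera_info, finish_job, recognise, cut_out, tip_of gives the robot as it stands.
- The arm moves only by the shell command python3 -m crank 'ROWS' [FORCE]. ROWS is JSON, a list of rows, each a list of 5 numbers: the shift along the world's x, y, z in cm, then the turn about the world's z in rad, then the finger opening in cm, from 0 to 8.54. In form: [[dx, dy, dz, turn, jaw], ...]. A call has 1 to 12 rows; each row shifts and turns the commanded pose from where the row before left it; what a row does not reach is not made up. A row lasts 1/12 s, in which the tool goes at most 41.7 mm and 7.16 degrees, less where a joint would pass 70% of its speed; a pose out of reach is approached as far as the arm can. A call is refused whole if a number of a shift passes 4.17 or a number of a turn 0.125, either way. A call with a gripper value outside its range is refused whole. The fingers move at their own pace and stop on an object; FORCE is the grip in N (left out, the last holds). Time passes only in rows, so rows that do not move let the fingers close. It gives the time, the measured TCP pose, the force, the opening and the grip force at its end, in the units of the state.
- sense(): the state, without advancing time (a new reading comes with each control period).
- snapshot(name): name is "side" or "top"; returns (picture, depth): 400x640x3 uint8, blue, green, red; 400x640 float32, m along the optical axis (not along the pixel's ray), 0 where there is no reading.
- camera_info(name): a dict with "fx", "fy", "cx", "cy" (pixels), "dist" ([k1, k2, p1, p2, k3] as OpenCV has them; the pictures are not rectified), "extrinsics" (4x4, takes a point from world to camera coordinates). Camera axes: x right, y down, z forward; pixel columns grow to the right and rows downward; lengths in m; the calibration is good to about 2 mm. A picture is of the moment at which its call begins. camera_info takes no time and is no camera call.
- finish_job(): hands the job in; it is judged then, once.
Trained networks look in the newest picture that a camera, given by its name, has taken for a name from the list of things; names that differ only in an ending like _2 or _b are one class to them, and where a whole thing is asked for, a point or a joint stands for the part that bears it (a point fixed in the world has none). Each returns a list of dicts, best first, with "p" (0 to 1); they miss things now and then, are a little off and sometimes report something else, mostly with a low value. They report only what shows in the picture. A call takes as long as a camera call. They do not tell look-alikes from the thing itself.
- recognise(thing, camera): "box" ([left, top, width, height] in pixels, round what is visible of it).
- cut_out(thing, camera): "pixels" (400x640 bool, what is visible of it) and "box" ([left, top, width, height] in pixels, round what is visible of it).
- tip_of(thing, camera): "point" ([column, row] in pixels: a listed point, or the origin of a listed thing).
The state is a dict: "clock": time; "joint_positions": joint angles; "joint_velocities": joint speeds; "effort": joint torques, N m; "eef_pos": TCP position; "tcp_rot": TCP orientation; "ft_force": force on the tool from outside, world axes, zero at the start; "wrist_torque": the same for the moment, N m; "gripper_width": finger opening in m; "grasp_force": force on a finger pad.
Only numpy, scipy, OpenCV 4.12 (cv2) and the standard library are available. Lean on these libraries where they do the work, as an engineer would, in place of code of your own. Each camera call takes 0.05 s, during which the arm holds its last target. There are 200 camera calls.

TASK

Set the rectangular blue relay module flat into the matching pocket on top of the white cassette, lowering it in rather than dropping it, and let go of it. Then pinch the cassette's two orange side catches together to unlatch it and lift the loaded cassette, level, at least 8 cm up out of its dock. Finish while holding it still up there by its catches with the module still lying in the pocket; leave the round module, the green terminal block and the screwdriver where they are.

Things in the scene. Friction and masses are not known exactly. Their poses are not given: they have to be found in the camera images.
- module_grip (a point): Relay module, the thing to load: a rectangular blue base plate 40 (x) x 26 (y) x 5 mm thick with a black relay block 16 (x) x 20 (y) x 28 mm standing on its middle; 33 mm tall in all, about 40 g, standing upright on the bench. This point is on its vertical centre line, 28 mm above its underside (5 mm below the relay's top), a height at which the relay can be gripped. Axes: x along the plate's long side, z up. Turning it by half a turn about z makes no difference.
- module_foot (a point): Centre of the underside of the relay module's blue base plate, same axes as module_grip.
- pocket (a point): Centre of the floor of the pocket in the top of the white cassette. The pocket is 45 (x) x 31 (y) mm and 6 mm deep, black floor, white rim; the rim is the cassette's top. The module, laid with its long side along the pocket's x, has 2.5 mm play on every side; its relay then stands 27 mm above the rim. Axes are the cassette's: x along its length, y from the right catch to the left catch, z up. Either way round is right.
- cassette_centre (a point): Middle of the cassette, 25 mm above its underside: a white plastic block 100 (x) x 44 (y) x 50 mm high, about 0.16 kg, with an orange catch in a recess in the middle of each long side (y+ left, y- right). It starts latched in the dock with 1.5 mm play along x and y, its underside 10 mm above the bench. Same axes as pocket.
- grip_line (a point): Point midway between the two orange catches, 40 mm above the cassette's underside, at the height to pinch them; close the fingers along this frame's y axis. Each catch is a tab 28 mm wide (x), its outer face vertical and reaching from the dock's ledges up to the cassette's top (10 mm above this point); free to grip from 17 to 50 mm above the cassette's underside. The outer faces are 58 mm apart when released, 44 mm when pinched fully home.
- catch_left (a joint): How far the left (y+) catch is pressed in, 0 (released) to 0.007 m (fully home, a firm stop). Spring: 3 N to start, 7 N at full travel. A lug at its foot is trapped below the dock's ledge until the catch is in by more than about 5 mm; pressed home it clears the ledge. The cassette can be lifted only while both catches are pressed.
- catch_right (a joint): How far the right (y-) catch is pressed in, as for catch_left.
- dock_seat (a point): Centre of the top of the dock's base plate, where the cassette's underside rests (10 mm above the bench). The dock is fixed to the bench: an aluminium plate 150 (x) x 110 (y) x 10 mm, with dark guides at the cassette's ends up to 22 mm above this point and a dark ledge 40 mm wide beside each catch, from 29.5 to 40 mm off the middle line, its top 15.5 mm above this point: the fingertips must stay above the ledges when closing on the catches. x along the cassette.
- round_centre (a point): Bystander: a module with a round blue base 40 mm across, 5 mm thick, and a silver can 18 mm across on it, 27 mm tall in all; does not belong in this cassette. Its centre.
- terminal_centre (a point): Bystander: a green terminal block 30 x 14 x 18 mm. Its centre.
- driver_mid (a point): Bystander: a screwdriver with a red handle, about 170 mm long, lying on the bench along its x. A point near its middle.
Mind the look-alikes: they are no part of the job. Leave any purple, red or yellow look-alike of the part that bears module_grip alone.

How it is judged:
By the outcome, as a careful person would: the job done as asked, in the order asked, and still so for the second after the job is handed in, while the arm keeps its last pose, push and grip.
It also fails if it takes over 48 s, if anything falls off the work surface, if the arm or the gripper's body presses on something with over 40 N, if the wrist force passes 120 N, or if a joint passes its speed limit or range.

## Working session

There is one attempt and no reset: what is moved stays moved. The work goes in short steps, Python scripts to look and compute and a shell command to move; the robot and the scene stay as the last step left them, time stands still between calls to the robot, and variables do not carry over. Pictures are saved under pics/ and viewed, at most 10 in all, crops included, and the job is handed in when it is done.

```bash
mkdir -p pics
cat > h.py <<'E'
import numpy as np, cv2
from station import *
def ray(cam,px):
    c=camera_info(cam);K=np.array([[c['fx'],0,c['cx']],[0,c['fy'],c['cy']],[0,0,1.]])
    p=cv2.undistortPoints(np.array(px,float).reshape(-1,1,2),K,np.array(c['dist'],float)).reshape(-1,2)
    return np.c_[p,np.ones(len(p))],np.array(c['extrinsics'])
def at_depth(cam,px,d):
    r,T=ray(cam,px);P=r*np.asarray(d).reshape(-1,1)
    return (P-T[:3,3])@T[:3,:3]
def at_z(cam,px,z):
    r,T=ray(cam,px);o=-T[:3,:3].T@T[:3,3];d=r@T[:3,:3]
    return o+d*((z-o[2])/d[:,2])[:,None]
E
python3 - <<'E'
from h import *
for c in('side','top'):
    im,d=snapshot(c);cv2.imwrite(f'pics/{c}0.png',im);np.save(f'{c}0.npy',d);
    T=np.array(camera_info(c)['extrinsics']);print(c,-T[:3,:3].T@T[:3,3],T[2,:3],camera_info(c)['fx'])
    for n in('module_foot','module_grip','pocket','grip_line','dock_seat','round_centre'):
        for r in tip_of(n,c)[:3]:print(n,r['p'],np.round(r['point'],1))
s=sense();print(s['eef_pos'],s['tcp_rot'],s['clock'],s['gripper_width'])
E
```

```text
side [0.35235179 0.55217289 0.50834531] [ 0.37032097 -0.70283796 -0.60735589] 398.12348084822327
module_foot 0.89 [281.6 279.4]
module_foot 0.83 [293.4 246.7]
module_foot 0.74 [256.5 234.3]
module_grip 0.85 [294.5 232.5]
module_grip 0.79 [328.6 211.9]
module_grip 0.71 [279.3 269.6]
pocket 0.55 [431.8 169.9]
pocket 0.45 [382.2 276.6]
grip_line 0.56 [427.2 168.8]
dock_seat 0.76 [430.  184.8]
round_centre 0.65 [315.1 336.2]
top [0.49274756 0.03755119 1.1473736 ] [ 0.11799567  0.02315534 -0.9927441 ] 501.46561497851525
module_foot 0.66 [252.8 202.7]
module_foot 0.56 [325.5 211.5]
module_foot 0.51 [290.2 194.5]
module_grip 0.6 [282.7 161.2]
module_grip 0.54 [288.2 195. ]
module_grip 0.53 [251.  203.6]
pocket 0.7 [420.8 266. ]
grip_line 0.81 [422.3 268.4]
dock_seat 0.74 [419.2 262.7]
round_centre 0.7 [224.1 254.4]
[0.16055141 0.49983205 0.23132685] [[-9.52089552e-01  3.05819360e-01  6.29316756e-05]
 [ 3.05819363e-01  9.52089552e-01  4.06255447e-05]
 [-4.74925127e-05  5.79248815e-05 -9.99999997e-01]] 0.7 0.0855209081417344
```

View pics/top0.png

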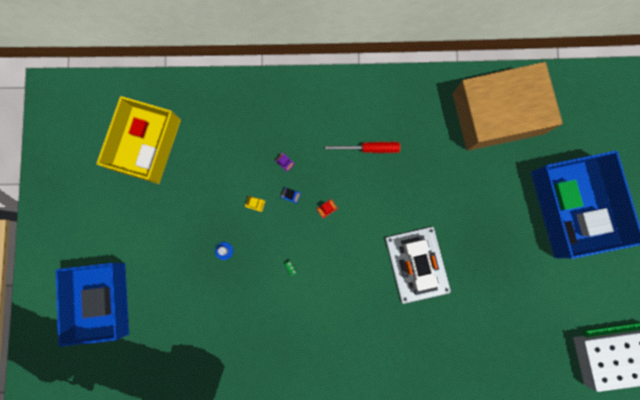

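View pics/side0.png

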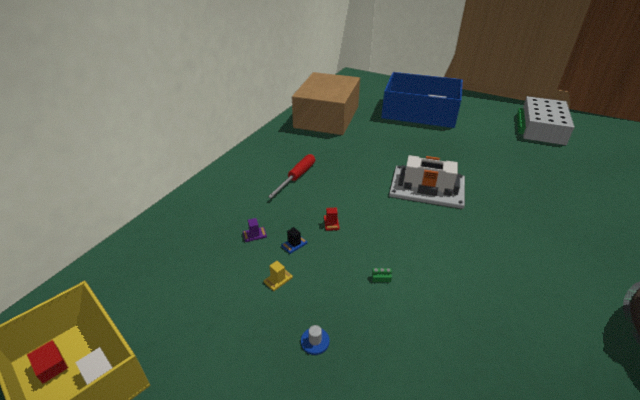

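The top view has the blue module at about (290,194), among purple, yellow and red look-alikes, and the cassette at (421,266). In the side view they are at (293,240) and (430,180).

Run:
```python
from h import *
def cloud(c,x0,y0,x1,y1):
    im=cv2.imread(f'pics/{c}0.png');d=np.load(f'{c}0.npy')
    v,u=np.mgrid[y0:y1,x0:x1];v=v.ravel();u=u.ravel();P=at_depth(c,np.c_[u,v],d[v,u]);return P,im[v,u].astype(int),np.c_[u,v]
def rect(n,P):
    r=cv2.minAreaRect((P[:,:2]*1000).astype(np.float32));print(n,len(P),np.round(r[0],1),np.round(r[1],1),round(r[2],1),'z',np.round(np.percentile(P[:,2],[5,50,95]),4))
for c,b in(('top',(272,178,310,212)),('side',(275,220,315,258))):
    P,C,uv=cloud(c,*b)
    blue=(C[:,0]>C[:,1]+30)&(C[:,0]>C[:,2]+50)
    rect(c+' blue d',P[blue]); rect(c+' blue z5',at_z(c,uv[blue],.005))
    dark=(C.max(1)<45)
    rect(c+' dark',P[dark]);h=P[:,2]>.025;rect(c+' high',P[h])
    rect(c+' all>3mm',P[P[:,2]>.004])
for c,b in(('top',(380,220,460,310)),('side',(385,150,470,210))):
    P,C,uv=cloud(c,*b)
    h=(P[:,2]>.045)&(P[:,2]<.075);rect(c+' cass top',P[h])
    w=h&(C.min(1)>140);rect(c+' white',P[w])
    o=(C[:,2]>C[:,0]+70)&(C[:,2]>120);rect(c+' orange',P[o])
    k=h&(C.max(1)<60);rect(c+' pocket',P[k])
    pl=(P[:,2]>.004);rect(c+' plate',P[pl])
for n,z in(('module_foot',0),('module_grip',.028),('pocket',.054),('grip_line',.05),('dock_seat',.01)):
  for c,i in(('side',0),('top',0)):pass
print(at_z('top',[[288.2,195],[290.2,194.5],[420.8,266],[422.3,268.4],[419.2,262.7]],.0)[:,:2])
print(at_z('top',[[420.8,266]],.054),at_z('side',[[431.8,169.9]],.054),at_z('top',[[422.3,268.4]],.05),at_z('side',[[427.2,168.8]],.05),at_z('top',[[419.2,262.7]],.01),at_z('side',[[430,184.8]],.01))
print(at_z('top',[[288.2,195]],.028),at_z('side',[[294.5,232.5]],.028),at_z('top',[[290.2,194.5]],0),at_z('side',[[293.4,246.7]],0))
a=cv2.imread('pics/top0.png');b=cv2.imread('pics/side0.png')
f=lambda i,x,y,s:cv2.resize(i[y:y+s,x:x+s],(400,400),interpolation=cv2.INTER_CUBIC)
cv2.imwrite('pics/crop0.png',np.vstack([np.hstack([f(a,265,170,50),f(a,375,220,90)]),np.hstack([f(b,268,215,50),f(b,385,140,90)])])[:, :][::1])
i=cv2.imread('pics/crop0.png');cv2.imwrite('pics/crop0.png',cv2.resize(i,(600,600)))
```

```text
top blue d 77 [635.2 118.2] [37.5 27.3] 69.8 z [-0.0004  0.0046  0.0226]
top blue z5 77 [634.8 118. ] [37.6 27.3] 68.8 z [0.005 0.005 0.005]
top dark 49 [635.7 118.4] [13.6 17.4] 66.0 z [0.029  0.0313 0.0361]
top high 72 [566.2  85.7] [174.5  21.1] 26.4 z [0.029  0.032  1.1474]
top all>3mm 160 [594.5  79.1] [208.4  70.2] 40.8 z [0.0044 0.0157 0.0375]
side blue d 79 [636.6 122.2] [38.5 24.8] 71.2 z [0.0033 0.0065 0.0082]
side blue z5 79 [636.6 121.2] [40.6 25.7] 69.5 z [0.005 0.005 0.005]
side dark 195 [638.6 127.5] [28.  20.2] 76.3 z [0.0098 0.0271 0.0355]
side high 124 [493.8 327.8] [ 22.8 530.1] 34.7 z [0.0266 0.0342 0.0359]
side all>3mm 373 [505.6 315.2] [ 67.6 564.4] 33.3 z [0.0051 0.0146 0.0353]
top cass top 1028 [ 474.7 -166. ] [99.3 58.2] 12.7 z [0.05   0.0578 0.0623]
top white 628 [ 474.8 -166.2] [99.4 43.8] 12.5 z [0.0536 0.0594 0.0628]
top orange 83 [ 475.4 -169.9] [27.6 66.1] 12.4 z [0.0255 0.0581 0.0615]
top pocket 218 [ 474.4 -166.9] [39.8 25.3] 12.3 z [0.0509 0.0542 0.0577]
top plate 3426 [ 475.3 -111.7] [298.5 197. ] 90.0 z [0.0061 0.0132 0.0609]
side cass top 940 [ 47
[... 171 characters left out ...]
1.0 z [0.0605 0.0616 0.063 ]
side pocket 105 [ 473.3 -159.2] [41.2 44. ] 18.1 z [0.055  0.0565 0.058 ]
side plate 2991 [395.4 102.3] [186.2 884.5] 17.4 z [0.0079 0.0278 0.0624]
[[ 0.63523114  0.12380477]
 [ 0.63634172  0.11917876]
 [ 0.47087166 -0.1747393 ]
 [ 0.46551886 -0.17788822]
 [ 0.47823979 -0.1714331 ]]
[[ 0.47190122 -0.16474805  0.054     ]] [[ 0.47231087 -0.15456867  0.054     ]] [[ 0.46670542 -0.16849985  0.05      ]] [[ 0.48291439 -0.16026638  0.05      ]] [[ 0.47836623 -0.16961169  0.01      ]] [[ 0.47141444 -0.1648815   0.01      ]]
[[0.63175403 0.12169988 0.028     ]] [[0.6375258  0.11679135 0.028     ]] [[0.63634172 0.11917876 0.        ]] [[0.63648297 0.12429779 0.        ]]
```

View pics/crop0.png

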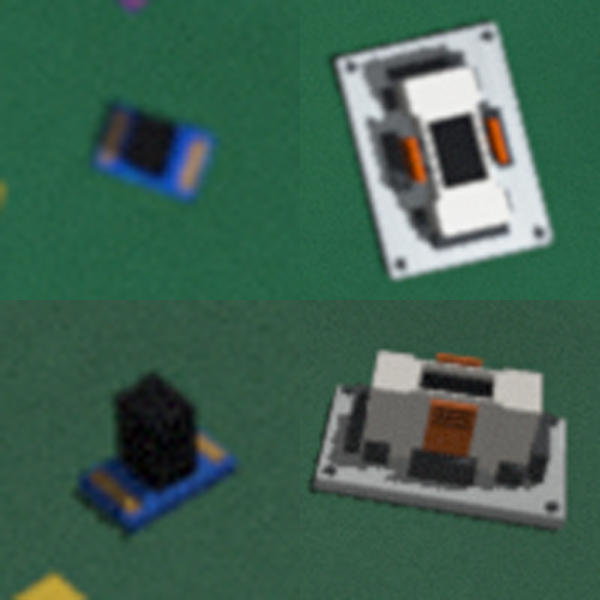

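The crops agree with the clouds. The module is at about (636,119) mm with its long axis at 69.5°. The cassette is at about (476,-166) with its length at 12.6°. I'll grip across the module's y, so the tool y turns from 72° to 159.5°.

```bash
python3 -m crank '[[3,-2.4,0,0.08,5],[3,-2.4,0,0.08,5],[3,-2.4,0,0.08,5],[3,-2.4,0,0.08,5],[3,-2.4,0,0.08,5],[3,-2.4,0,0.08,5],[3,-2.4,0,0.08,5],[3,-2.4,0,0.08,5],[3,-2.4,0,0.08,5],[3,-2.4,0,0.08,5],[3,-2.4,0,0.08,5],[3,-2.4,0,0.08,5]]' 30; python3 -c "
from station import *
print(sense()['joint_positions'])"
```

```text
clock: 1.7
eef_pos: [0.5219, 0.2103, 0.2315]
tcp_rot: [[-0.794, -0.607, 0.0], [-0.607, 0.794, 0.0], [-0.0, -0.0, -1.0]]
ft_force: [1.2, 0.6, -0.4]
gripper_width: 0.0498
grasp_force: 0.0
[ 2.19435419e+01  1.13108265e+01  2.62243431e+00  8.12839618e+01
  3.64454224e-03 -1.54645397e+01]
```

```bash
python3 -m crank '[[2.85,-2.27,0,0.08,5],[2.85,-2.27,0,0.08,5],[2.85,-2.27,0,0.08,5],[2.83,-2.28,0,0.08,5],[0,0,-3,0.08,5],[0,0,-3,0.08,5],[0,0,-3,0.08,5],[0,0,-3,0,5],[0,0,-3,0,5],[0,0,0,0,5]]'
python3 - <<'E'
from h import *
im,d=snapshot('side');cv2.imwrite('pics/s1.png',cv2.resize(im[150:300,220:420],(800,600)))
b=cut_out('module_foot','side')
for r in b[:3]:print(r['p'],r['box'])
v,u=np.mgrid[220:258,275:315];v=v.ravel();u=u.ravel();C=im[v,u].astype(int)
k=(C[:,0]>C[:,1]+30)&(C[:,0]>C[:,2]+50);P=at_z('side',np.c_[u,v][k],.005)
print(cv2.minAreaRect((P[:,:2]*1000).astype(np.float32)),k.sum())
s=sense();print(s['eef_pos'],np.degrees(np.arctan2(s['tcp_rot'][1][1],s['tcp_rot'][0][1])))
E
```

```text
clock: 2.53
eef_pos: [0.6306, 0.1201, 0.0745]
tcp_rot: [[-0.354, -0.935, -0.01], [-0.935, 0.354, -0.002], [0.005, 0.009, -1.0]]
ft_force: [-1.2, -0.1, -0.6]
gripper_width: 0.05
grasp_force: 0.0
0.93 [247.6, 217.0, 17.6, 24.3]
0.84 [278.8, 231.2, 26.5, 22.6]
0.77 [267.1, 260.0, 25.5, 30.1]
((636.638916015625, 121.23362731933594), (40.603363037109375, 25.65546226501465), 69.51289367675781) 90
[0.63359107 0.1207717  0.08084045] 159.2813905457897
```

View pics/s1.png

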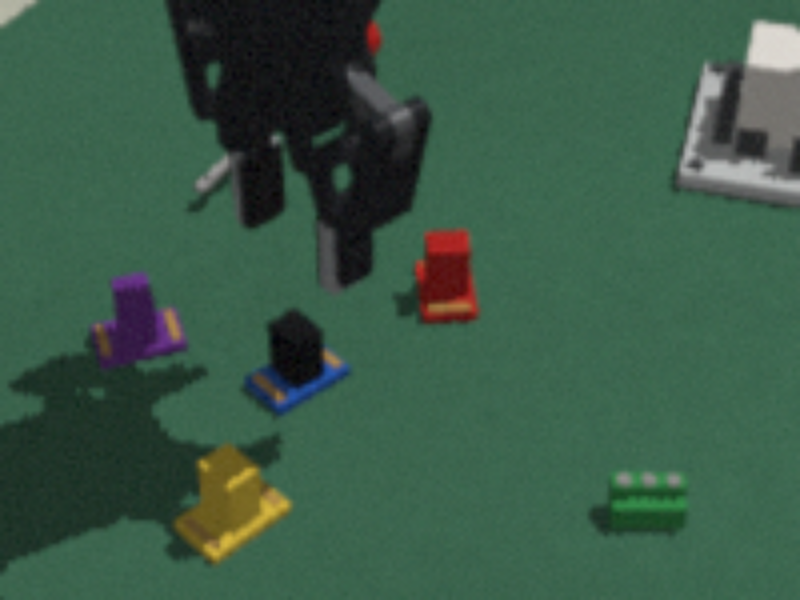

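The fingers straddle the blue module, at about (295,350) in the enlarged crop, with no neighbours in the way. Next is descending and gripping.

```bash
python3 -m crank '[[0,0,-2.5,0,5],[0,0,-2.5,0,5],[0,0,-1.2,0,5],[0,0,-1,0,5],[0,0,0,0,5],[0,0,0,0,5],[0,0,0,0,3.5],[0,0,0,0,2],[0,0,0,0,1],[0,0,0,0,1],[0,0,0,0,1],[0,0,0,0,1]]' 30;python3 -m crank '[[0,0,0,0,1],[0,0,0,0,1],[0,0,1,0,1],[0,0,2,0,1],[0,0,3,0,1],[0,0,3,0,1],[0,0,2,0,1],[0,0,0,0,1],[0,0,0,0,1]]'
python3 - <<'E'
from h import *
im,d=snapshot('side');cv2.imwrite('pics/s2.png',cv2.resize(im[150:300,220:420],(800,600)))
s=sense();print(s['eef_pos'],s['gripper_width'],s['ft_force'])
for n in('module_foot','module_grip'):
  for r in tip_of(n,'side')[:4]:print(n,r)
E
```

```text
clock: 3.63
eef_pos: [0.6354, 0.1211, 0.0109]
tcp_rot: [[-0.354, -0.935, 0.003], [-0.935, 0.354, 0.001], [-0.001, -0.002, -1.0]]
ft_force: [0.5, -0.1, 6.5]
gripper_width: 0.0194
grasp_force: 30.6
clock: 4.38
eef_pos: [0.6352, 0.1211, 0.1213]
tcp_rot: [[-0.354, -0.935, 0.003], [-0.935, 0.354, 0.001], [-0.002, -0.003, -1.0]]
ft_force: [-0.1, 0.3, -0.3]
gripper_width: 0.0191
grasp_force: 29.8
[0.6343144  0.12093329 0.11953711] 0.019258636125194684 [-0.14352462  0.0976978  -0.13426851]
module_foot {'point': [254.6, 234.2], 'p': 0.93}
module_foot {'point': [334.9, 222.2], 'p': 0.87}
module_foot {'point': [279.6, 280.2], 'p': 0.73}
module_foot {'point': [291.8, 197.4], 'p': 0.48}
module_grip {'point': [250.9, 223.4], 'p': 0.84}
module_grip {'point': [277.8, 267.0], 'p': 0.82}
module_grip {'point': [289.7, 182.2], 'p': 0.79}
module_grip {'point': [327.6, 210.4], 'p': 0.59}
```

View pics/s2.png

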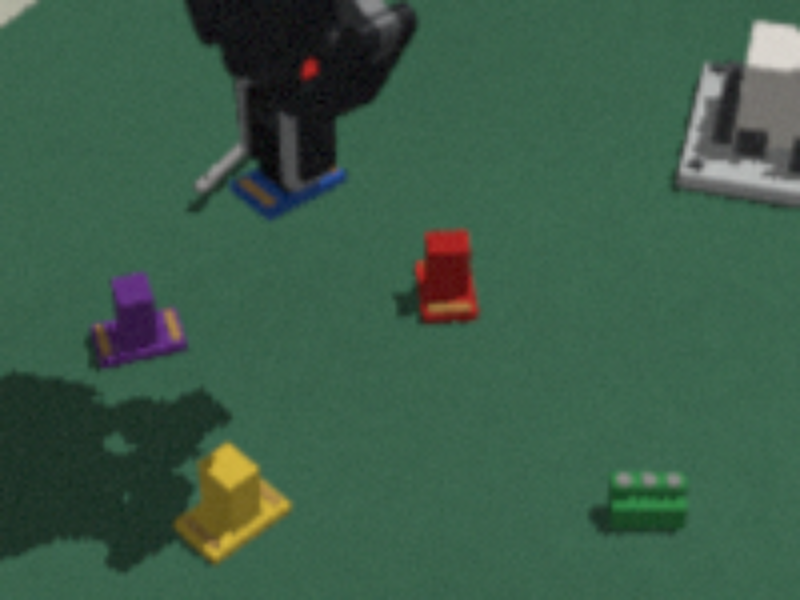

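The module is held, 19 mm across the relay, and the look-alikes are undisturbed. I'll carry it over the cassette, turning -0.99 rad.

```bash
python3 -m crank '[[-1.5,-2.7,0,-0.09,1],[-1.6,-2.9,0,-0.09,1],[-1.6,-2.9,0,-0.09,1],[-1.6,-2.9,0,-0.09,1],[-1.6,-2.9,0,-0.09,1],[-1.6,-2.9,0,-0.09,1],[-1.6,-2.9,0,-0.09,1],[-1.6,-2.9,0,-0.09,1],[-1.6,-2.9,0,-0.09,1],[-1.61,-2.75,0,-0.09,1],[0,0,-1,-0.087,1],[0,0,-1,0,1]]';python3 -m crank '[[0,0,0,0,1],[0,0,0,0,1],[0,0,0,0,1],[0,0,0,0,1]]'
python3 - <<'E'
from h import *
im,d=snapshot('side');cv2.imwrite('pics/s3.png',cv2.resize(im[120:220,370:490],(720,600),interpolation=cv2.INTER_CUBIC))
cv2.imwrite('pics/s3full.png',im);np.save('s3.npy',d)
s=sense();print(s['eef_pos'],s['gripper_width'],s['ft_force'],np.degrees(np.arctan2(s['tcp_rot'][1][1],s['tcp_rot'][0][1])))
t,dt=snapshot('top');cv2.imwrite('pics/t3full.png',t)
v,u=np.mgrid[120:220,370:490];v=v.ravel();u=u.ravel();C=im[v,u].astype(int)
k=(C[:,0]>C[:,1]+30)&(C[:,0]>C[:,2]+50);P=at_z('side',np.c_[u,v][k],s['eef_pos'][2]-.006)
print(k.sum(),cv2.minAreaRect((P[:,:2]*1000).astype(np.float32)))
E
```

```text
clock: 5.53
eef_pos: [0.474, -0.1668, 0.0983]
tcp_rot: [[-0.977, -0.215, -0.001], [-0.215, 0.977, 0.0], [0.001, 0.0, -1.0]]
ft_force: [0.1, -0.4, -0.4]
gripper_width: 0.0197
grasp_force: 29.8
clock: 5.87
eef_pos: [0.4758, -0.1649, 0.0994]
tcp_rot: [[-0.975, -0.223, -0.0], [-0.223, 0.975, 0.0], [-0.0, 0.0, -1.0]]
ft_force: [-0.4, -0.0, 0.1]
gripper_width: 0.0192
grasp_force: 29.8
[ 0.47579673 -0.16493679  0.09952422] 0.019100261236142384 [ 0.86234136 -0.06166116  0.40322668] 102.85277566837216
155 ((489.20208740234375, -224.35922241210938), (120.98294067382812, 151.0763702392578), 28.58857536315918)
```

View pics/s3.png

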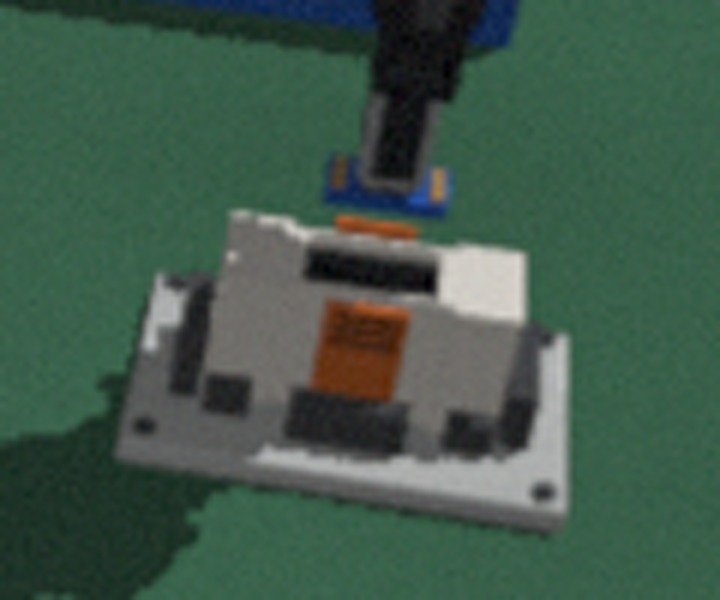

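The plate hangs just above and behind the pocket in the view: its lower front edge runs from (328,203) to (447,215) in the crop, and the pocket's front edge from (305,282) to (438,293). I'll compare the two in 3D.

Run:
```python
from h import *
im=cv2.imread('pics/s3full.png');d=np.load('s3.npy')
R=lambda a:np.array([[np.cos(a),np.sin(a)],[-np.sin(a),np.cos(a)]]);A=R(np.radians(12.75))
T0=np.array([475.8,-164.9])
def loc(P):return (P[:,:2]*1000-T0)@A.T
v,u=np.mgrid[143:159,420:450];v=v.ravel();u=u.ravel();C=im[v,u].astype(int)
k=(C[:,0]>C[:,1]+25)&(C[:,0]>C[:,2]+40)
for z in(.0885,.0935):
  L=loc(at_z('side',np.c_[u,v][k],z));print('plate',z,L.min(0),L.max(0))
v,u=np.mgrid[158:172,418:446];v=v.ravel();u=u.ravel();C=im[v,u].astype(int)
k=C.max(1)<60
for z in(.06,.054):
  L=loc(at_z('side',np.c_[u,v][k],z));print('pocket',z,k.sum(),L.min(0),L.max(0))
f=lambda p:np.array(p)/6+[370,120]-.4
print('front plate',loc(at_z('side',f([[328,203],[447,215]]),.0885)))
print('front pocket',loc(at_z('side',f([[305,282],[438,293]]),.06)))
print('cass top corners',loc(at_z('side',f([[232,210],[527,252],[525,322]]),.06)))
t=cv2.imread('pics/t3full.png');cv2.imwrite('pics/t3.png',cv2.resize(t[215:305,375:465],(600,600),interpolation=cv2.INTER_CUBIC))
```

```text
plate 0.0885 [-18.57074472 -18.52371198] [18.61965266  7.06204347]
plate 0.0935 [-17.89879925  -9.64949185] [18.84869218 15.63155906]
pocket 0.06 106 [-19.87647649  -7.7916764 ] [22.65891375 11.63532558]
pocket 0.054 106 [-20.64902873 -17.62018879] [22.45559315  2.06679586]
front plate [[ 19.67072945   8.45525686]
 [-19.04812554   5.42846178]]
front pocket [[ 22.47581963  14.22536129]
 [-21.49168468   8.84581292]]
cass top corners [[ 51.11128655 -26.1124688 ]
 [-50.45104019 -26.02645864]
 [-50.01191398  18.90537992]]
```

View pics/t3.png

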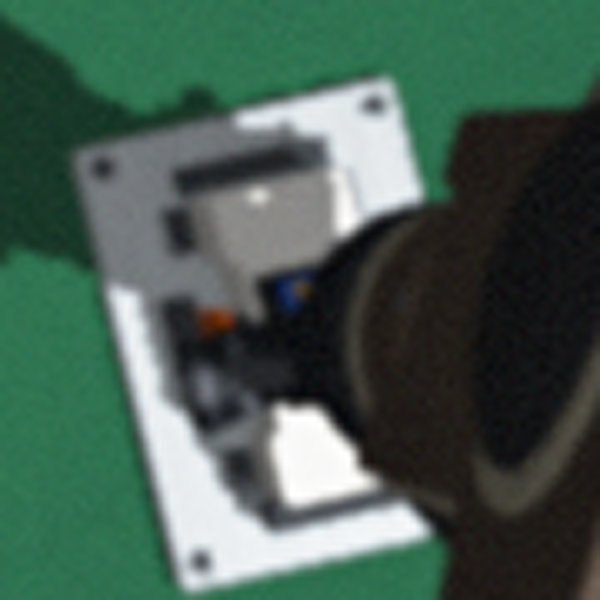

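Along the pocket the offset is within about 0.7 mm. Across it the offset is within 1 to 2 mm, once the camera's height bias cancels. I'll correct by half a millimetre and lower with force checks.

```bash
python3 -m crank '[[0.05,-0.05,-1,0,1],[0,0,-1,0,1],[0,0,-0.5,0,1],[0,0,0,0,1],[0,0,0,0,1]]';python3 -m crank '[[0,0,-0.2,0,1],[0,0,-0.2,0,1],[0,0,0,0,1],[0,0,0,0,1]]';python3 -m crank '[[0,0,-0.2,0,1],[0,0,-0.2,0,1],[0,0,0,0,1],[0,0,0,0,1]]'
```

```text
clock: 6.38
eef_pos: [0.4752, -0.1659, 0.0735]
tcp_rot: [[-0.975, -0.22, -0.002], [-0.22, 0.975, 0.001], [0.001, 0.001, -1.0]]
ft_force: [0.3, -0.5, -1.3]
gripper_width: 0.0194
grasp_force: 29.8
clock: 6.72
eef_pos: [0.4758, -0.1661, 0.0704]
tcp_rot: [[-0.975, -0.22, 0.0], [-0.22, 0.975, -0.0], [-0.0, -0.0, -1.0]]
ft_force: [0.4, -0.2, -0.6]
gripper_width: 0.0194
grasp_force: 29.8
clock: 7.05
eef_pos: [0.4756, -0.166, 0.0661]
tcp_rot: [[-0.975, -0.22, -0.0], [-0.22, 0.975, 0.0], [0.0, 0.0, -1.0]]
ft_force: [0.6, 0.5, 0.1]
gripper_width: 0.0192
grasp_force: 29.8
```

```bash
python3 -m crank '[[0,0,-0.15,0,1],[0,0,0,0,1],[0,0,0,0,1]]';python3 -m crank '[[0,0,-0.1,0,1],[0,0,0,0,1],[0,0,0,0,1]]'; python3 -m crank '[[0,0,-0.1,0,1],[0,0,0,0,1],[0,0,0,0,1]]'
```

```text
clock: 7.3
eef_pos: [0.4759, -0.1661, 0.0649]
tcp_rot: [[-0.975, -0.22, 0.0], [-0.22, 0.975, -0.0], [-0.0, -0.0, -1.0]]
ft_force: [0.2, -0.2, 0.2]
gripper_width: 0.0194
grasp_force: 29.9
clock: 7.55
eef_pos: [0.4759, -0.1661, 0.0648]
tcp_rot: [[-0.975, -0.22, 0.001], [-0.22, 0.975, -0.0], [-0.001, -0.001, -1.0]]
ft_force: [-2.2, -0.0, 7.9]
gripper_width: 0.0194
grasp_force: 30.9
clock: 7.8
eef_pos: [0.4759, -0.1662, 0.0648]
tcp_rot: [[-0.975, -0.22, 0.002], [-0.22, 0.975, -0.001], [-0.001, -0.001, -1.0]]
ft_force: [-6.3, 1.2, 15.7]
gripper_width: 0.0196
grasp_force: 31.8
```

Contact comes at TCP z 64.8 mm, so the underside is at 53.9 mm and on the pocket floor at 54 mm. I'll relieve the push, open, rise and look.

```bash
python3 -m crank '[[0,0,0.17,0,1],[0,0,0,0,1],[0,0,0,0,2.6],[0,0,0,0,3],[0,0,0,0,3.5],[0,0,0,0,4],[0,0,1.5,0,6],[0,0,2.5,0,8.5],[0,0,2.5,0,8.5],[0,0,2,0,8.5],[0,0,0,0,8.5],[0,0,0,0,8.5]]'
python3 - <<'E'
from h import *
im,d=snapshot('side');cv2.imwrite('pics/s4.png',cv2.resize(im[120:220,370:490],(720,600),interpolation=cv2.INTER_CUBIC))
s=sense();print(s['eef_pos'],s['gripper_width'])
v,u=np.mgrid[120:220,370:490];v=v.ravel();u=u.ravel();P=at_depth('side',np.c_[u,v],d[v,u])*1000
A=np.array([[.975,.22],[-.22,.975]]);L=(P[:,:2]-[475.9,-166.1])@A.T
k=(P[:,2]>70)&(P[:,2]<95)&(np.abs(L).max(1)<30);print('relay',k.sum(),L[k].min(0),L[k].max(0),L[k].mean(0),np.percentile(P[k,2],97))
k=(P[:,2]>56)&(P[:,2]<66)&(np.abs(L[:,0])<60)&(np.abs(L[:,1])<35)&(im[v,u].min(1)>130)
print('cass',cv2.minAreaRect(P[k,:2].astype(np.float32)))
E
```

```text
clock: 8.8
eef_pos: [0.4765, -0.1663, 0.1504]
tcp_rot: [[-0.975, -0.22, 0.002], [-0.22, 0.975, -0.001], [-0.002, -0.001, -1.0]]
ft_force: [1.2, 0.6, -0.2]
gripper_width: 0.0849
grasp_force: 0.0
[ 0.47580244 -0.16609338  0.14925726] 0.08491998754388859
relay 106 [ -5.10884396 -10.27828805] [10.47880425 11.89986981] [2.6112217 5.4887366] 89.73037677404955
cass ((475.94598388671875, -166.0106201171875), (95.08808135986328, 47.85120391845703), 12.3812255859375)
```

View pics/s4.png

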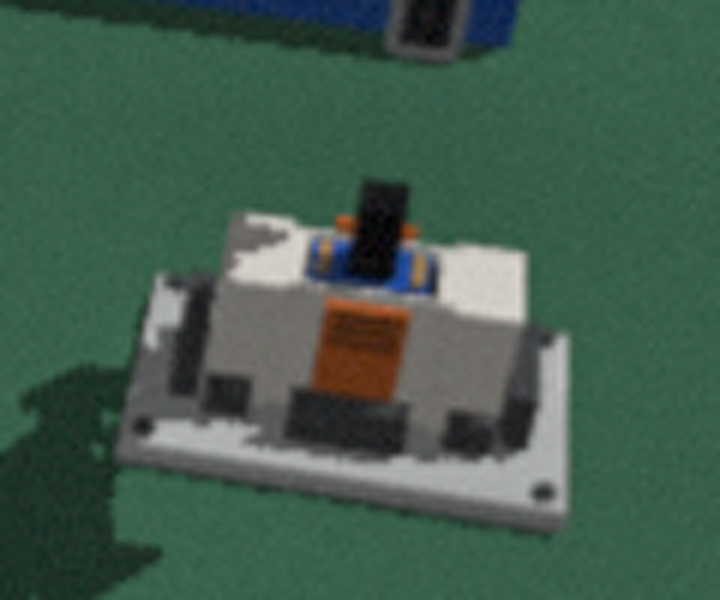

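The module lies flat in the pocket, with its blue plate inside the rim at (310–437, 240–290) in the crop. I'll descend over the catches.

```bash
python3 -m crank '[[0,0,-2,0,8.5],[0,0,-2.5,0,8.5],[0,0,-2.5,0,8.5],[0,0,-2,0,8.5],[0,0,-1.5,0,8.5],[0,0,-1,0,8.5],[0,0,0,0,8.5],[0,0,0,0,8.5],[0,0,0,0,8.5]]' 40
```

```text
clock: 9.6
eef_pos: [0.4761, -0.1662, 0.035]
tcp_rot: [[-0.975, -0.22, 0.001], [-0.22, 0.975, -0.0], [-0.001, -0.0, -1.0]]
ft_force: [0.2, -0.3, 0.2]
gripper_width: 0.085
grasp_force: 0.0
```

```bash
python3 -m crank '[[0,0,-0.4,0,8.5],[0,0,0,0,7.5],[0,0,0,0,6.5],[0,0,0,0,6],[0,0,0,0,5.5],[0,0,0,0,5],[0,0,0,0,4.5],[0,0,0,0,4],[0,0,0,0,3.5],[0,0,0,0,3.5],[0,0,0,0,3.5],[0,0,0,0,3.5]]' 40
```

```text
clock: 10.6
eef_pos: [0.476, -0.1649, 0.0321]
tcp_rot: [[-0.975, -0.221, 0.002], [-0.221, 0.975, 0.002], [-0.002, 0.002, -1.0]]
ft_force: [-4.3, 6.0, 13.8]
gripper_width: 0.0412
grasp_force: 39.7
```

```bash
python3 -m crank '[[0,0,0.2,0,3.5],[0,0,0.3,0,3.5],[0,0,0.3,0,3.5],[0,0,0.4,0,3.5],[0,0,0.4,0,3.5],[0,0,0,0,3.5],[0,0,0,0,3.5]]'
python3 - <<'E'
from h import *
im,d=snapshot('side');cv2.imwrite('pics/s5.png',cv2.resize(im[120:220,370:490],(720,600),interpolation=cv2.INTER_CUBIC))
E
```

```text
clock: 11.18
eef_pos: [0.4761, -0.1664, 0.0469]
tcp_rot: [[-0.975, -0.22, 0.001], [-0.22, 0.975, -0.001], [-0.001, -0.001, -1.0]]
ft_force: [0.9, 0.1, -2.0]
gripper_width: 0.0411
grasp_force: 40.9
```

View pics/s5.png

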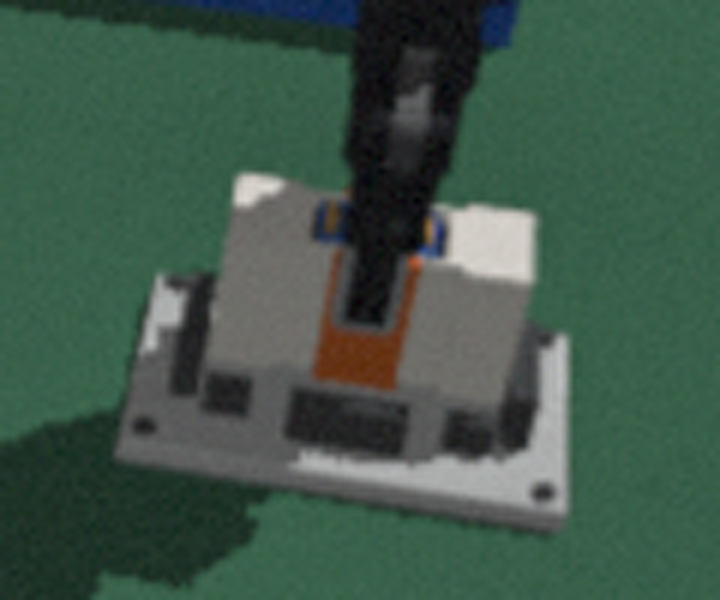

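The cassette has unlatched and is rising level, with the module in its pocket. I'll lift it the rest of the way.

```bash
python3 -m crank '[[0,0,0.4,0,3.5],[0,0,0.8,0,3.5],[0,0,1.2,0,3.5],[0,0,1.4,0,3.5],[0,0,1.4,0,3.5],[0,0,1.4,0,3.5],[0,0,1.4,0,3.5],[0,0,1.2,0,3.5],[0,0,0.8,0,3.5],[0,0,0.4,0,3.5],[0,0,0,0,3.5],[0,0,0,0,3.5]]'
python3 -m crank '[[0,0,0,0,3.5],[0,0,0,0,3.5],[0,0,0,0,3.5],[0,0,0,0,3.5],[0,0,0,0,3.5],[0,0,0,0,3.5]]'
python3 - <<'E'
from h import *
im,d=snapshot('side');cv2.imwrite('pics/s6.png',cv2.resize(im[70:220,350:510],(640,600),interpolation=cv2.INTER_CUBIC))
E
```

```text
clock: 12.23
eef_pos: [0.4756, -0.166, 0.1503]
tcp_rot: [[-0.975, -0.22, -0.0], [-0.22, 0.975, 0.0], [0.0, 0.0, -1.0]]
ft_force: [-0.4, 0.4, -2.1]
gripper_width: 0.0409
grasp_force: 40.9
clock: 12.73
eef_pos: [0.4757, -0.166, 0.1503]
tcp_rot: [[-0.975, -0.22, -0.0], [-0.22, 0.975, 0.0], [0.0, 0.0, -1.0]]
ft_force: [0.8, -0.1, -1.5]
gripper_width: 0.0406
grasp_force: 40.9
```

View pics/s6.png

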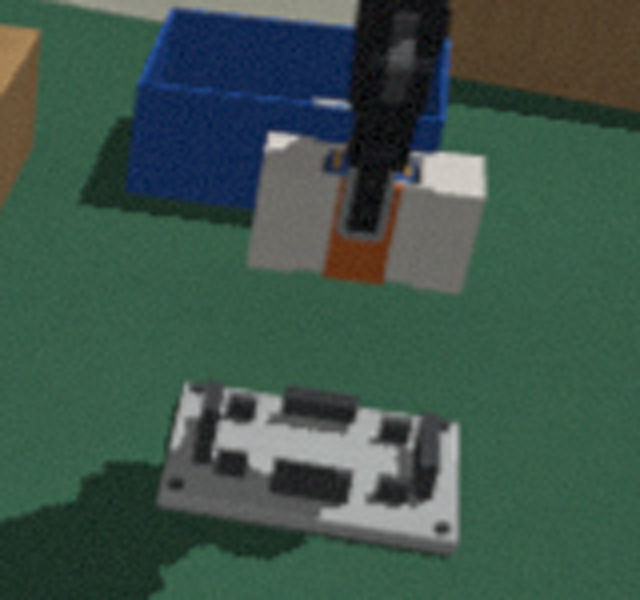

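The cassette hangs level about 12 cm above the dock, held by its catches, with the blue plate still in the pocket.

```bash
python3 -c "
from station import *
print(finish_job())"
```

```text
the job is handed in; nothing more can be done
None
```

The job is handed in: the blue relay module was lowered into the pocket and released, and the cassette was unlatched and is held still and level by its catches, about 12 cm above the dock.

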